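Pin the sander's work rest

TASK

The sander's work rest is loose in its fork: lock it. Lift the slim lock pin up and off its hook on the rack and push it down through the fork and the work rest's tongue until its collar sits flush on the fork, then let go of it. Leave the thick stub pin hanging on its hook and do not knock the other things on the bench about.

Things in the scene. Friction and masses are not known exactly. Their poses are not given: they have to be found in the camera images.
- lock_pin: slim steel lock pin, hanging on one of the rack's two hooks; 0.11 to 0.23 kg. Origin on its axis at the underside of its collar, z up along the axis. Below: round shank of diameter 14 mm, 66 mm long. Above: collar of diameter 28 mm, 6 mm thick, carrying the upright loop handle
- lock_pin_grip (a point): centre of the lock pin's loop handle, 33 mm above the pin's origin. The loop is rectangular, of 8 mm square bar, in the pin's own yz plane: 44 mm wide outside along y (fingers can close along y on its flat sides), 28 mm inside; top at 60 mm above the pin's origin, opening from 6 to 52 mm above it
- lock_pin_tip (a point): end of the lock pin's nose, 66 mm below its origin; the last 13 mm of the shank taper to diameter 7 mm
- stub_pin: the other pin on the rack, not wanted: same loop handle, but a thick short shank of diameter 26 mm, 40 mm long, under a collar of diameter 34 mm (too thick for the holes). Origin on its axis at the underside of the collar, z up
- rack: dark steel hook rack, fixed to the bench. Origin on the bench midway under the two pins; x points from the hooks' ends to the rail. Rail along y at x = 80 mm, top at z = 211 mm, on posts at y = +-145 mm as high; base plate from x = 50 to 120 mm, 12 mm thick. Hooks at y = -75 and +75 mm run from the rail to -x past the pins. A pin hangs near x = 0 with its origin at z = 152 mm
- hook_a (a point): end of the hook at the rack's y = -75 mm, at x = -25, z = 213 mm in the rack's frame. Each hook is a level round bar 8 mm thick, axis at z = 200 mm, with an upturned lip from x = -18 to -29 mm, top at z = 217 mm. A pin's loop must rise 14 mm to pass the lip (25 mm is right; at 40 mm its collar meets the hook), then come off along the rack's -x by 60 mm
- hook_b (a point): end of the other, equal hook, at the rack's y = +75 mm
- sander: drum sander fixed to the bench. Origin on the bench straight under the hole of its steel fork, z up. Base plate under the fork 12 mm thick. Towards the sander's +y stand the work rest's table (from y = 135 mm on, its top at z = 159 mm) and the drum and motor (from y = 220 mm on, up to 245 mm high)
- fork_top (a point): mouth of the fork's hole: its centre on the top face of the upper plate, 90 mm above the bench. The fork is two level plates 64 x 64 x 12 mm, one above the other, each with an upright round hole of diameter 18 mm in its middle, undersides 78 and 52 mm above the bench, joined by an upright web on the side away from the drum
- fork_bottom (a point): centre of the hole on the underside of the lower fork plate, 52 mm above the bench
- tongue_hole (a point): centre of the 18 mm hole in the work rest's tongue, a plate 12 mm thick (z = 65 to 77 mm) lying between the two fork plates
- work_rest (a joint): how far (m) the work rest and its tongue have shifted along the sander's y from the place where its hole is in line with the fork's: it has play of -0.003 to +0.003 and shifts with about 1 N. The pin's taper enters the tongue's hole at any value and draws it into line
- leg_a: a bystander: flesh-coloured hard plastic doll leg, 150 mm long, about 40 mm thick, lying on the bench near the robot; origin under its middle
- leg_b: a bystander: a second such doll leg, lying at the far side of the bench; origin under its middle
- tin: a bystander: plain metal can, diameter 70 mm, 110 mm tall, standing; origin at the centre of its underside
- wrench: a bystander: flat steel wrench, 180 mm long, lying on the right of the bench; origin under its middle
- brush: a bystander: hand brush, 190 mm long, lying on the right of the bench; origin under its middle
- sanding_block: a bystander: cork sanding block 110 x 60 x 30 mm, lying in front of the rack; origin at the centre of its underside
- spare_drum: a bystander: spare abrasive drum, brown ring of diameter 120 mm, 60 mm tall, standing on its flat side; origin at the centre of its underside
Mind the look-alikes: they are no part of the job. Leave any red look-alike of the lock_pin alone.

How it is judged:
On the way:
1. the lock pin has been lifted off its hook: held by the fingers, clear of the rack, more than 60 mm from where it hung (distance of lock_pin_tip from where it was at the start of the episode above 0.06 m and contact force between lock_pin and rack below 0.01 N and contact force between lock_pin and the fingers above 0.5 N and height (world z) of lock_pin_tip above 0.04 m), for 0.2 s.
At the end, for the whole second after the job is handed in: The lock pin stands nose down (within 0.12 rad) through both fork plates and the tongue, axis within 6 mm of the holes, collar within 3.5 mm of the fork's top face, released, at rest; the stub pin still hangs within 25 mm of its start; bystanders are within 50 mm of theirs (z of lock_pin in the frame of sander below 0.0935 m and horizontal distance between lock_pin and fork_top below 0.006 m and horizontal distance between lock_pin_tip and fork_bottom below 0.006 m and horizontal distance between lock_pin and tongue_hole below 0.006 m and height (world z) of lock_pin_tip below 0.032 m and angle between lock_pin's own z axis and vertical below 0.12 rad and linear speed of lock_pin below 0.02 m/s and contact force between lock_pin and the fingers below 0.01 N and distance of stub_pin from where it was at the start of the episode below 0.025 m and contact force between stub_pin and rack above 0.3 N and distance of each of leg_a, leg_b, tin, wrench, brush, sanding_block, spare_drum from where it was at the start of the episode below 0.05 m); the robot touches nothing.
It fails at once if the stub pin comes off its hook (moves more than 60 mm) (distance of stub_pin from where it was at the start of the episode above 0.06 m).
It fails at once if a bystander is knocked more than 50 mm from its place (distance of any of leg_a, leg_b, tin, wrench, brush, sanding_block, spare_drum from where it was at the start of the episode above 0.05 m).
It also fails if it takes over 51 s, if anything falls off the work surface, if the arm or the gripper's body presses on something with over 40 N, if the wrist force passes 120 N, or if a joint passes its speed limit or range.

ROBOT

A 6-joint arm with a two-finger parallel gripper is mounted at the origin on the work surface. World frame = base frame: x ahead of the robot, y to its left, z up, the work surface at z = 0. Lengths are in m, angles in rad, forces in N, time in s.
With the tool pointing down it reaches from about 0.375 to 0.925 m from the base axis. Payload 5.7 kg.
Tool frame: the origin (TCP) lies on the mounting face of the last link; the fingertips stand 182 mm ahead of it and the grasp point (between the pads) lies 163 mm ahead of it (bot.grasp_offset is the distance from the TCP to the grasp point, in m); z points along the fingers, y is the line along which they close (so a half turn about z gives the same grasp; the last joint's range is limited). The gripper opens to 88 mm and grips with 3 to 60 N. Pads are 20 mm wide; open, the fingers measure 115 mm over their backs; the gripper's body (75 mm by 178 mm) begins 61 mm behind the grasp point.
Start: joints at [1.157, 0.359, 1.51, -0, 1.272, -0.115], TCP at [0.177, 0.573, 0.405] pointing down, gripper open.
Joint ranges: [-2.97, 2.97], [-1.01, 2.36], [0.21, 2.38], [-0.96, 4.11], [0.2, 2.71], [-2.98, 2.98]. Speed limits (rad/s): [2.39, 2.39, 3.14, 3.14, 3.14, 3.14].

INTERFACE

Orientations are given as a rotation vector (axis times angle).
In Python, from plant import bot gives the robot as it stands. The module is installed in compiled form; this text tells all that it offers.
- The arm moves only by the tool drive_tool, never from a script. Its argument "motion" is a list of rows, each an object with "translation": the shift along the world's x, y, z in mm, a list of three; "spin": the turn about the world's z in degrees; "claw": the opening in per cent of the stroke, from 0 (shut) to 100 (fully open). In form: [{"translation": [tx, ty, tz], "spin": spin, "claw": claw}, ...]. A call has 1 to 5 rows; each row is the pose to reach, as a shift and turn from the pose commanded when the call began; what a row does not reach only later rows make up. A row lasts 1/8 s, in which the tool goes at most 62.5 mm and 10.7 degrees, less where a joint would pass 70% of its speed; a pose out of reach is approached as far as the arm can. A call with a gripper value outside its range is refused whole. The fingers move at their own pace and stop on an object; "newtons" is the grip in N (left out, the last holds). Time passes only in rows, so rows that repeat a pose let the fingers close. It gives the time, the measured TCP pose, the force, the opening and the grip force at its end, in the units of the state.
- bot.get_state(): the state, without advancing time (a new reading comes with each control period).
- bot.get_image(name): name is "side" or "top"; returns a dict with "img" (480x640x3 uint8, red, green, blue), "depth" (480x640 float32, m along the optical axis (not along the pixel's ray), 0 where there is no reading), "fovy" (degrees; the focal length in pixels is half the picture's height over the tangent of half this angle, whatever the lens; pixels are square), "cx", "cy" (the principal point, pixels), "xyz" and "attitude" of the camera in the world. Camera axes: x right, y down, z forward; pixel columns grow to the right and rows downward; lengths in m; the calibration is good to about 2 mm. A picture is of the moment at which its call begins.
- bot.finish_job(): hands the job in; it is judged then, once.
The state is a dict: "clock": time; "q": joint angles; "dq": joint speeds; "tau": joint torques, N m; "tool_pos": TCP position; "orientation": TCP orientation; "ft_force": force on the tool from outside, world axes, zero at the start; "torque": the same for the moment, N m; "grip_width": finger opening in m; "grasp_force": force on a finger pad.
Only numpy, scipy, OpenCV 4.12 (cv2) and the standard library are available. Lean on these libraries where they do the work, as an engineer would, in place of code of your own. Each camera call takes 0.05 s, during which the arm holds its last target. There are 200 camera calls.

## Working session

There is one attempt and no reset: what is moved stays moved. The work goes in short steps, Python scripts to look and compute and a tool call to move; the robot and the scene stay as the last step left them, time stands still between calls to the robot, and variables do not carry over. Pictures are saved under pics/ and viewed, at most 10 in all, crops included, and the job is handed in when it is done.

Besides the shell and the picture viewer there is one more tool, called after "Request:" by a JSON object that holds its "api" and its "payload". drive_tool: Moves the arm, as the interface text tells. Its arguments: {"type":"object","properties":{"motion":{"type":"array"},"newtons":{"type":"number"}},"required":["motion"]}

```bash
mkdir -p pics
cat > h.py <<'E'
import numpy as np, cv2, pickle
from scipy.spatial.transform import Rotation as R
def snap(n,tag):
    from plant import bot
    d=bot.get_image(n); pickle.dump(d,open(f'{tag}.pkl','wb')); cv2.imwrite(f'pics/{tag}.png',d['img'][:,:,::-1]); return d
def load(tag): return pickle.load(open(f'{tag}.pkl','rb'))
def rot(d):
    a=np.array(d['attitude'],float); return R.from_rotvec(a).as_matrix() if a.shape==(3,) else a
def cloud(d):
    f=240/np.tan(np.radians(d['fovy'])/2); v,u=np.mgrid[0:480,0:640]; z=d['depth']
    c=np.dstack([(u-d['cx'])/f*z,(v-d['cy'])/f*z,z]); return c@rot(d).T+np.array(d['xyz'])
def proj(d,p):
    f=240/np.tan(np.radians(d['fovy'])/2); c=(np.array(p)-np.array(d['xyz']))@rot(d); return c[...,:2]/c[...,2:]*f+[d['cx'],d['cy']]
E
python3 - <<'E'
from h import *
for n in('side','top'):
    d=snap(n,n+'0'); print(n,d['fovy'],d['cx'],d['cy'],d['xyz'],d['attitude'])
from plant import bot
print(bot.get_state())
E
```

```text
side 48.71573208626702 324.77338691910114 241.3500406586256 [ 0.39251425 -1.0597279   0.71535788] [-2.15207559  0.24580766 -0.1050464 ]
top 42.23655270680351 323.69247605278485 241.93201695200426 [ 0.37921264 -0.22634943  1.55000982] [-2.1567165   2.13845717 -0.13235734]
{'clock': 0.1, 'q': array([ 1.15686828e+00,  3.59388265e-01,  1.51128523e+00, -2.22662614e-05,
        1.27248337e+00, -1.15124324e-01]), 'dq': array([-0.00085542, -0.00084638, -0.00044131, -0.00137626, -0.00080552,
        0.00055561]), 'tau': array([ 2.24722507e-04, -5.16360819e+01, -2.71405649e+01,  6.75760070e-02,
        2.75881594e-02, -3.83120735e-06]), 'tool_pos': array([0.17652581, 0.57311935, 0.40393487]), 'orientation': array([-4.67547508e-01, -3.10621275e+00,  2.38003050e-03]), 'ft_force': array([ 0.05794796, -0.35555938,  0.78903224]), 'torque': array([ 0.00253659,  0.02186393, -0.01935279]), 'grasp_force': 0.0, 'grip_width': 0.0874743541560837}
```

View pics/side0.png

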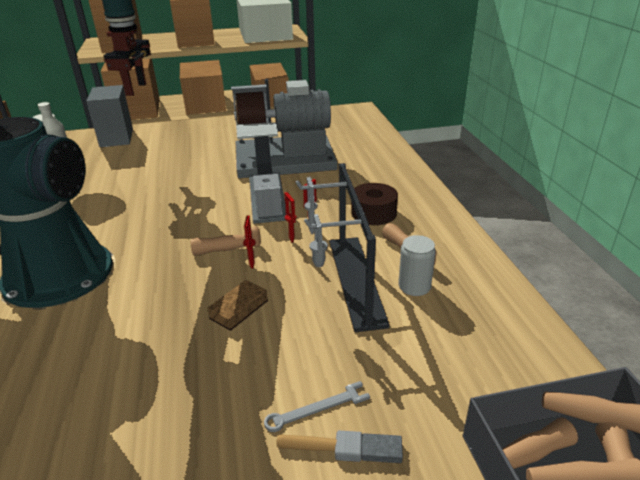

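View pics/top0.png

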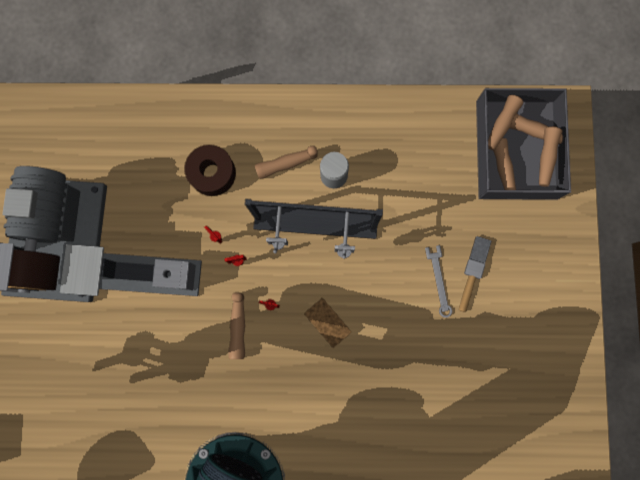

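Run:
```python
from h import *
s=load('side0');t=load('top0')
a=cv2.resize(s['img'][150:300,220:400],None,fx=4,fy=4,interpolation=cv2.INTER_CUBIC)
b=cv2.resize(t['img'][190:320,150:390],None,fx=3.3,fy=3.3,interpolation=cv2.INTER_CUBIC)
cv2.imwrite('pics/a.png',a[:,:,::-1]);cv2.imwrite('pics/b.png',b[:,:,::-1])
C=cloud(t)
for n,u,v in [('forkhole area',160,273),('fork',175,265),('pin1',277,242),('pin2',345,250),('railL',255,205),('railR',375,215),('red1',214,235),('red2',235,260),('red3',268,305),('leg',237,325),('table',85,270)]:
    print(n,np.round(C[v,u],3))
```

```text
forkhole area [0.498 0.175 0.09 ]
fork [0.517 0.14  0.092]
pin1 [ 0.559 -0.11   0.204]
pin2 [ 0.543 -0.258  0.2  ]
railL [ 0.644 -0.057  0.186]
railR [ 0.623 -0.325  0.19 ]
red1 [0.585 0.044 0.125]
red2 [0.532 0.001 0.075]
red3 [ 0.425 -0.08   0.076]
leg [ 0.378 -0.002  0.039]
table [0.498 0.327 0.158]
```

View pics/a.png

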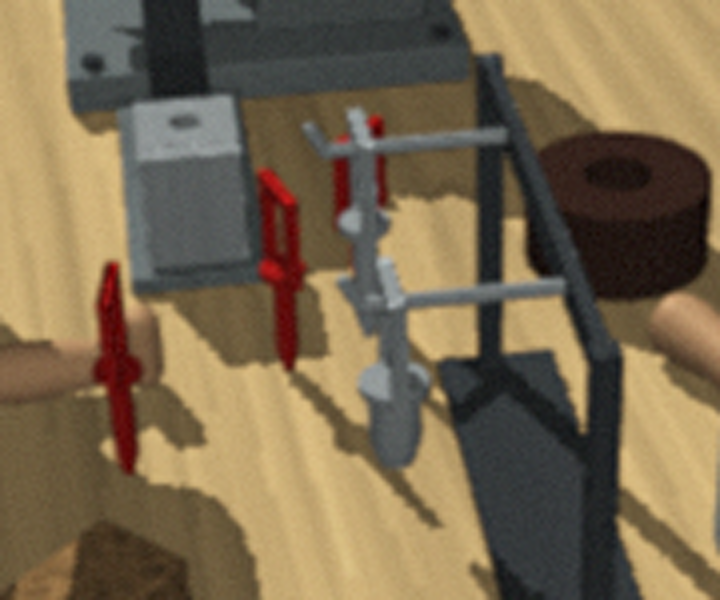

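View pics/b.png

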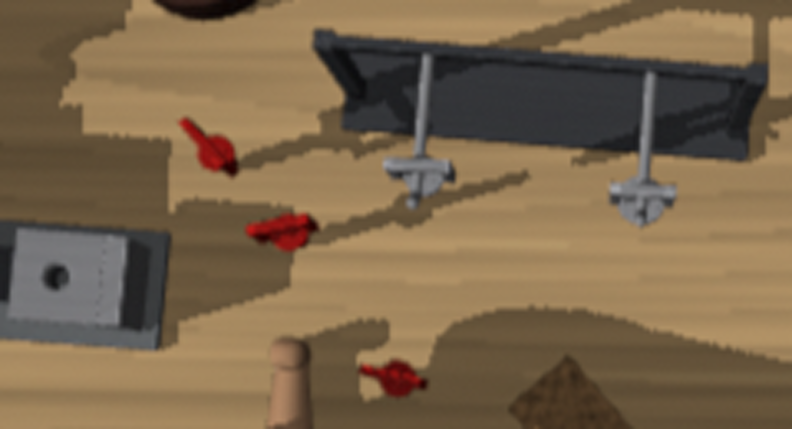

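Candidates: grey pin at top (277,242)/side (310,210) and grey pin at top (345,250)/side (319,250); three red ones at top (214,235), (235,260), (268,305). In the crops, the nearer grey pin in the side view has the thick, short shank, so it is the stub. The far one (top 277,242) has the slim shank, so it is the lock pin. The fork hole is at top (167,274).

Run:
```python
from h import *
t=load('top0');s=load('side0')
C=cloud(t);S=cloud(s)
f=240/np.tan(np.radians(t['fovy'])/2)
def ray(d,u,v,z):
    f=240/np.tan(np.radians(d['fovy'])/2);r=rot(d)@[(u-d['cx'])/f,(v-d['cy'])/f,1];o=np.array(d['xyz']);return o+r*(z-o[2])/r[2]
print('hole',ray(t,150+57/3.3,190+277/3.3,.09), 'side hole',ray(s,220+184/4,150+122/4,.09))
# loop bar ends (top faces z=.212)
for n,u,v in[('barL',385,165),('barR',455,165),('bar2L',610,190),('bar2R',676,190)]: print(n,ray(t,150+u/3.3,190+v/3.3,.212))
for n,A in(('top',C),('side',S)):
    for nm,c in(('lock',(.556,-.11)),('stub',(.543,-.258))):
        m=(abs(A[...,0]-c[0])<.05)&(abs(A[...,1]-c[1])<.06)&(A[...,2]>.12)&(A[...,2]<.24)
        p=A[m]; b=p[(p[:,2]>.205)]; c2=p[(p[:,2]<.19)]
        print(n,nm,len(p),'hi',np.round(np.r_[b.min(0),b.max(0)],3) if len(b) else 0,'low',np.round(np.r_[c2.min(0),c2.max(0),np.median(c2,0)],3) if len(c2) else 0)
    m=(A[...,2]>.045)&(A[...,2]<.105)&(abs(A[...,0]-.498)<.06)&(abs(A[...,1]-.165)<.07)&(A[...,2]>.082)
    p=A[m].astype(np.float32);print(n,'fork',len(p),cv2.minAreaRect(p[:,:2]*1000),np.median(p[:,2]))
for n,d,A in(('top',t,C),('side',s,S)):
    im=d['img'].astype(int);m=((im[...,0]>90)&(im[...,1]<40)&(im[...,2]<50)).astype(np.uint8)
    k,l,st,_=cv2.connectedComponentsWithStats(m)
    for i in range(1,k):
        if st[i,4]>15:p=A[l==i];print('red',n,st[i],np.round(np.r_[np.percentile(p,3,0),np.percentile(p,97,0)],3))
```

```text
hole [0.49590157 0.15808644 0.09      ] side hole [0.49561102 0.1557444  0.09      ]
barL [ 0.56192485 -0.08764466  0.212     ]
barR [ 0.56228589 -0.13381924  0.212     ]
bar2L [ 0.54649381 -0.23606545  0.212     ]
bar2R [ 0.54683814 -0.27943798  0.212     ]
top lock 261 hi [ 0.535 -0.128  0.205  0.605 -0.086  0.222] low [ 0.551 -0.129  0.153  0.577 -0.086  0.186  0.561 -0.111  0.16 ]
top stub 270 hi [ 0.525 -0.278  0.205  0.593 -0.236  0.22 ] low [ 0.534 -0.278  0.151  0.564 -0.234  0.19   0.545 -0.253  0.158]
top fork 910 ((499.11260986328125, 171.87271118164062), (123.12557220458984, 64.34124755859375), 86.48377990722656) 0.08984132
side lock 439 hi [ 0.532 -0.134  0.205  0.584 -0.084  0.217] low [ 0.548 -0.135  0.12   0.575 -0.087  0.19   0.559 -0.114  0.158]
side stub 668 hi [ 0.522 -0.283  0.205  0.585 -0.236  0.216] low [ 0.529 -0.283  0.12   0.562 -0.233  0.189  0.543 -0.267  0.156]
side fork 433 ((494.308837890625, 149.63128662109375), (87.7898941040039, 63.6552848815918), 85.99332427978516) 0.08930414
red top [205 226  16  15  94] [0.576 0.037 0.067 0.603 0.062 0.131]
red top [225 255  18  11 102] [ 0.521 -0.022  0.069  0.537  0.014  0.132]
red top [260 301  17   6  45] [ 0.422 -0.102  0.09   0.431 -0.067  0.131]
red side [304 191   2  12  21] [0.572 0.033 0.081 0.575 0.04  0.113]
red side [285 193  11  48 203] [ 0.521 -0.027  0.015  0.538  0.014  0.127]
red side [244 216   9  49 134] [ 0.418 -0.11   0.019  0.431 -0.072  0.127]
```

Request:
{"api": "drive_tool", "payload": {"motion": [{"translation": [0, 0, 60], "spin": 0, "claw": 100}, {"translation": [0, 0, 115], "spin": 0, "claw": 100}, {"translation": [29, -53, 115], "spin": 8, "claw": 100}, {"translation": [58, -106, 115], "spin": 16, "claw": 100}, {"translation": [87, -159, 115], "spin": 16, "claw": 100}], "newtons": 40}}

```text
clock: 0.72
tool_pos: [0.264, 0.4128, 0.5194]
orientation: [0.027, 3.141, -0.001]
ft_force: [0.9, 0.3, -0.1]
grip_width: 0.088
grasp_force: 0.0
```

Request:
{"api": "drive_tool", "payload": {"motion": [{"translation": [29, -52, 0], "spin": 0, "claw": 100}, {"translation": [58, -104, 0], "spin": 0, "claw": 100}, {"translation": [87, -156, 0], "spin": 0, "claw": 100}, {"translation": [116, -208, 0], "spin": 0, "claw": 100}, {"translation": [145, -260, 0], "spin": 0, "claw": 100}]}}

```text
clock: 1.35
tool_pos: [0.409, 0.1526, 0.5195]
orientation: [0.031, 3.141, 0.0]
ft_force: [0.3, -0.5, -0.3]
grip_width: 0.0876
grasp_force: 0.0
```

Request:
{"api": "drive_tool", "payload": {"motion": [{"translation": [30, -53, 0], "spin": 0, "claw": 100}, {"translation": [60, -106, 0], "spin": 0, "claw": 100}, {"translation": [90, -159, 0], "spin": 0, "claw": 100}, {"translation": [120, -212, 0], "spin": 0, "claw": 100}, {"translation": [153, -265, 0], "spin": 0, "claw": 100}]}}

```text
clock: 1.98
tool_pos: [0.5621, -0.1125, 0.5193]
orientation: [-0.031, -3.141, -0.001]
ft_force: [0.3, -0.1, 0.3]
grip_width: 0.0876
grasp_force: 0.0
```

Run:
```python
from h import *
from plant import bot
s=bot.get_state();print(s['clock'],s['tool_pos'],R.from_rotvec(s['orientation']).as_matrix().round(3),s['ft_force'])
```

```text
1.975 [ 0.56211409 -0.11253451  0.51929714] [[-1.    0.02 -0.  ]
 [ 0.02  1.    0.  ]
 [ 0.    0.   -1.  ]] [ 0.30958337 -0.13885603  0.26845674]
```

Request:
{"api": "drive_tool", "payload": {"motion": [{"translation": [0, 2, -50], "spin": 0, "claw": 100}, {"translation": [0, 2, -100], "spin": 0, "claw": 100}, {"translation": [0, 2, -130], "spin": 0, "claw": 100}, {"translation": [0, 2, -155], "spin": 0, "claw": 100}, {"translation": [0, 2, -171], "spin": 0, "claw": 100}]}}

```text
clock: 2.6
tool_pos: [0.5611, -0.1085, 0.347]
orientation: [-0.031, -3.139, -0.001]
ft_force: [-0.2, 0.5, -0.4]
grip_width: 0.0882
grasp_force: 0.0
```

Request:
{"api": "drive_tool", "payload": {"motion": [{"translation": [0, 0, 0], "spin": 0, "claw": 65}, {"translation": [0, 0, 0], "spin": 0, "claw": 55}, {"translation": [0, 0, 0], "spin": 0, "claw": 50}, {"translation": [0, 0, 0], "spin": 0, "claw": 30}, {"translation": [0, 0, 0], "spin": 0, "claw": 30}], "newtons": 40}}

```text
clock: 3.22
tool_pos: [0.5617, -0.1086, 0.3491]
orientation: [0.031, 3.141, -0.001]
ft_force: [-0.1, 0.1, 1.7]
grip_width: 0.044
grasp_force: 40.0
```

Run:
```python
from h import *
d=snap('side','side1'); t=snap('top','top1')
a=cv2.resize(d['img'][130:290,220:420],None,fx=4,fy=3.75,interpolation=cv2.INTER_CUBIC);cv2.imwrite('pics/c.png',a[:,:,::-1])
```

```text
(no output)
```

View pics/c.png

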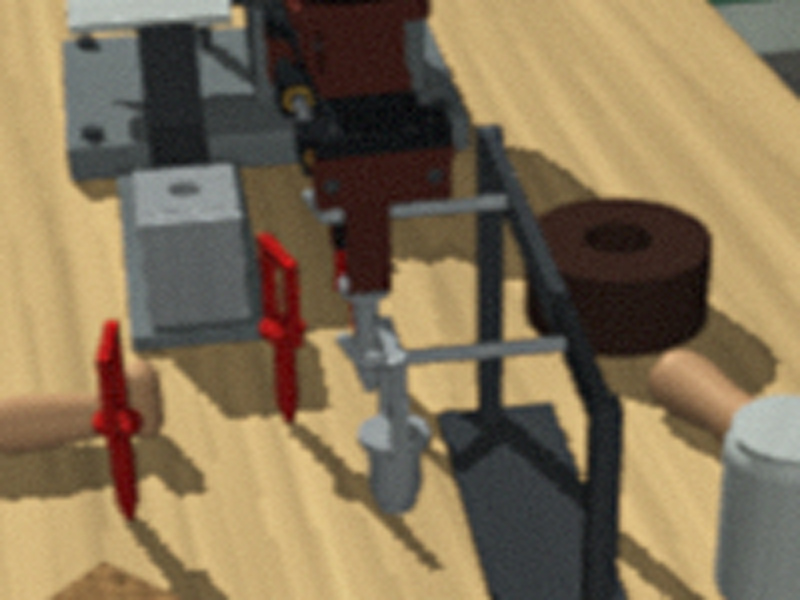

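The shot shows the fingers closed on the slim pin's loop (crop 368,280), with the stub untouched. The 44 mm opening matches the loop width. Next I lift it and take it off the hook.

Request:
{"api": "drive_tool", "payload": {"motion": [{"translation": [0, 0, 12], "spin": 0, "claw": 30}, {"translation": [0, 0, 25], "spin": 0, "claw": 30}, {"translation": [0, 0, 25], "spin": 0, "claw": 30}, {"translation": [-15, 1, 25], "spin": 0, "claw": 30}, {"translation": [-30, 2, 25], "spin": 0, "claw": 30}]}}

```text
clock: 3.95
tool_pos: [0.5301, -0.1063, 0.3731]
orientation: [-0.03, -3.14, -0.001]
ft_force: [0.5, -0.1, -1.6]
grip_width: 0.044
grasp_force: 40.0
```

Request:
{"api": "drive_tool", "payload": {"motion": [{"translation": [-22, 2, 0], "spin": 0, "claw": 30}, {"translation": [-45, 4, 0], "spin": 0, "claw": 30}, {"translation": [-50, 4, 40], "spin": 0, "claw": 30}, {"translation": [-50, 4, 90], "spin": 0, "claw": 30}, {"translation": [-50, 4, 90], "spin": 0, "claw": 30}]}}

```text
clock: 4.58
tool_pos: [0.4816, -0.1028, 0.467]
orientation: [0.031, 3.135, -0.004]
ft_force: [0.1, -0.1, -1.1]
grip_width: 0.0438
grasp_force: 40.0
```

Request:
{"api": "drive_tool", "payload": {"motion": [{"translation": [3, 50, 0], "spin": 0, "claw": 30}, {"translation": [6, 110, 0], "spin": 0, "claw": 30}, {"translation": [9, 170, 0], "spin": 0, "claw": 30}, {"translation": [12, 225, 0], "spin": 0, "claw": 30}, {"translation": [15, 260, 0], "spin": 0, "claw": 30}]}}

```text
clock: 5.2
tool_pos: [0.4951, 0.1594, 0.4618]
orientation: [-0.028, -3.138, 0.0]
ft_force: [0.9, -0.7, -2.1]
grip_width: 0.0437
grasp_force: 40.0
```

Request:
{"api": "drive_tool", "payload": {"motion": [{"translation": [0, 0, -40], "spin": 0, "claw": 30}, {"translation": [0, 0, -80], "spin": 0, "claw": 30}, {"translation": [0, 0, -80], "spin": 0, "claw": 30}]}}

```text
clock: 5.58
tool_pos: [0.4939, 0.1569, 0.3797]
orientation: [-0.03, -3.132, 0.003]
ft_force: [0.0, -0.6, -1.0]
grip_width: 0.0435
grasp_force: 40.0
```

Run:
```python
from h import *
from plant import bot
d=snap('side','side2'); t=snap('top','top2'); s=bot.get_state();print(s['tool_pos'],s['orientation'])
p=np.array(s['tool_pos']);o=p-[0,0,.196]
print('pred side px: origin',proj(d,o),'tip',proj(d,o-[0,0,.066]),'hole',proj(d,np.array([.496,.157,.09])))
a=cv2.resize(d['img'][140:230,220:320],None,fx=6,fy=6,interpolation=cv2.INTER_CUBIC);cv2.imwrite('pics/d.png',a[:,:,::-1])
```

```text
[0.49617488 0.15716662 0.3834655 ] [-3.10043668e-02 -3.13984354e+00  6.18675294e-04]
pred side px: origin [262.95499327 144.73097481] tip [265.14663949 169.08184573] hole [266.08961388 180.26139524]
```

View pics/d.png

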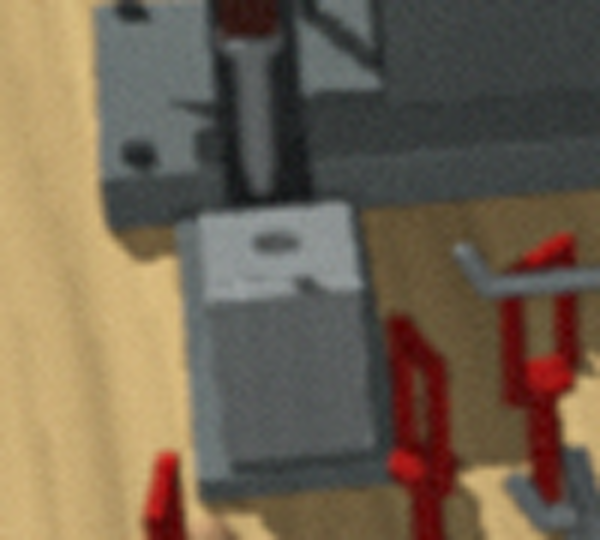

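The pin hangs upright above the fork, with its tip at side (263.7,172.5) and the hole at (265.8,180.3). It looks a few mm to -x of the tool axis, so I'll quantify that with depth.

Run:
```python
from h import *
d=load('side2');A=cloud(d)
m=(abs(A[...,0]-.496)<.03)&(abs(A[...,1]-.15)<.03)&(A[...,2]>.1)&(A[...,2]<.2)
for v in range(140,178):
    u=np.where(m[v])[0]
    if len(u): p=A[v,u];print(v,u.min(),u.max(),p.min(0).round(4),p.max(0).round(4),p[:,0].mean().round(4))
t=load('top2');B=cloud(t)
m=(abs(B[...,0]-.496)<.04)&(abs(B[...,1]-.158)<.04)&(abs(B[...,2]-.09)<.01);p=B[m];print(m.sum(),p.min(0),p.max(0)) if m.sum() else 0
# hole in side: dark px
g=cv2.cvtColor(d['img'],cv2.COLOR_RGB2GRAY)[172:190,252:282];print(g[5:12])
```

```text
144 266 266 [0.5044 0.1643 0.1855] [0.5044 0.1643 0.1855] 0.5044
145 256 266 [0.4797 0.1272 0.1858] [0.5031 0.1637 0.1992] 0.4932
146 256 265 [0.4786 0.1266 0.1884] [0.4997 0.1517 0.1985] 0.4901
147 256 266 [0.4779 0.1324 0.1839] [0.5025 0.1499 0.1926] 0.4897
148 256 265 [0.4783 0.1314 0.1821] [0.4994 0.1542 0.1905] 0.4883
149 259 264 [0.4845 0.1359 0.1777] [0.4975 0.1534 0.186 ] 0.4904
150 259 264 [0.4849 0.1297 0.1741] [0.4974 0.1554 0.1859] 0.4902
151 259 264 [0.4847 0.1473 0.1736] [0.4968 0.1532 0.1756] 0.4907
152 259 264 [0.4848 0.1464 0.17  ] [0.4962 0.1559 0.173 ] 0.4905
153 259 264 [0.4845 0.149  0.1674] [0.4965 0.156  0.1694] 0.4903
154 259 264 [0.4843 0.1462 0.1645] [0.4964 0.1558 0.1688] 0.49
155 259 264 [0.4839 0.1465 0.1631] [0.4959 0.1537 0.1652] 0.4898
156 260 264 [0.4861 0.1499 0.16  ] [0.4958 0.1533 0.1613] 0.4908
157 260 264 [0.4857 0.1483 0.1563] [0.4957 0.1538 0.1596] 0.4905
158 260 264 [0.4856 0.1476 0.1548] [0.4952 0.1536 0.1573] 0.4903
159 260 264 [0.4857 0.1501 0.1506] [0.4951 0.1569 0.1535] 0.4903
160 260 265 [0.4854 0.147  0.1469] [0.4977 0.1562 0.1516] 0.49
[... 965 characters left out ...]
127 123 121 122 130 138
  145 149 146 143 142 145 144 142 110  72  61  76]
 [109 126 141 145 146 145 144 145 147 142 118 100  96  88  94  99 107 122
  137 145 147 146 148 143 145 140 117  71  65  77]
 [107 123 140 148 147 149 144 147 144 135 105  81  78  82  86  84  85 103
  133 147 146 148 151 146 145 141 129  84  61  79]
 [107 125 141 146 151 144 147 144 146 141 116  97  88  91  95  98 104 117
  137 142 145 149 146 146 142 147 138  96  64  69]
 [107 120 140 146 143 146 147 148 142 152 139 127 123 123 122 131 137 137
  150 144 148 149 147 149 145 146 139  97  60  66]
 [101 119 138 146 147 148 148 142 146 146 148 147 146 148 144 149 148 150
  148 148 147 150 145 146 146 144 140 102  63  62]]
```

Request:
{"api": "drive_tool", "payload": {"motion": [{"translation": [4, 1, 0], "spin": 0, "claw": 30}, {"translation": [4, 1, -15], "spin": 0, "claw": 30}, {"translation": [4, 1, -28], "spin": 0, "claw": 30}, {"translation": [4, 1, -36], "spin": 0, "claw": 30}, {"translation": [4, 1, -40], "spin": 0, "claw": 30}]}}

```text
clock: 6.3
tool_pos: [0.4999, 0.1584, 0.3427]
orientation: [-0.031, -3.139, 0.0]
ft_force: [-3.7, 0.8, 3.4]
grip_width: 0.0434
grasp_force: 40.0
```

Request:
{"api": "drive_tool", "payload": {"motion": [{"translation": [0, 0, -3], "spin": 0, "claw": 30}, {"translation": [0, 0, -6], "spin": 0, "claw": 30}]}}

```text
clock: 6.55
tool_pos: [0.4994, 0.1586, 0.3373]
orientation: [-0.031, -3.138, -0.001]
ft_force: [-4.8, 2.1, 1.8]
grip_width: 0.0438
grasp_force: 40.0
```

Request:
{"api": "drive_tool", "payload": {"motion": [{"translation": [-1.5, 0.5, 0], "spin": 0, "claw": 30}, {"translation": [-1.5, 0.5, -4], "spin": 0, "claw": 30}, {"translation": [-1.5, 0.5, -8], "spin": 0, "claw": 30}, {"translation": [-1.5, 0.5, -12], "spin": 0, "claw": 30}, {"translation": [-1.5, 0.5, -16], "spin": 0, "claw": 30}]}}

```text
clock: 7.18
tool_pos: [0.4986, 0.1588, 0.3213]
orientation: [-0.031, -3.14, 0.001]
ft_force: [-5.2, 0.8, 2.6]
grip_width: 0.0437
grasp_force: 40.0
```

Request:
{"api": "drive_tool", "payload": {"motion": [{"translation": [-1.5, 0, 0], "spin": 0, "claw": 30}, {"translation": [-1.5, 0, -5], "spin": 0, "claw": 30}, {"translation": [-1.5, 0, -10], "spin": 0, "claw": 30}, {"translation": [-1.5, 0, -15], "spin": 0, "claw": 30}, {"translation": [-1.5, 0, -20], "spin": 0, "claw": 30}]}}

```text
clock: 7.8
tool_pos: [0.4978, 0.1589, 0.3013]
orientation: [0.031, 3.141, -0.0]
ft_force: [-2.7, -0.8, 1.1]
grip_width: 0.0439
grasp_force: 40.0
```

Request:
{"api": "drive_tool", "payload": {"motion": [{"translation": [-1, 0, -5], "spin": 0, "claw": 30}, {"translation": [-1, 0, -9], "spin": 0, "claw": 30}, {"translation": [-1, 0, -12], "spin": 0, "claw": 30}]}}

```text
clock: 8.18
tool_pos: [0.4971, 0.159, 0.2895]
orientation: [0.031, 3.14, 0.0]
ft_force: [-0.2, -0.2, -1.8]
grip_width: 0.0438
grasp_force: 40.0
```

Request:
{"api": "drive_tool", "payload": {"motion": [{"translation": [0, 0, -1.5], "spin": 0, "claw": 30}, {"translation": [0, 0, -3], "spin": 0, "claw": 30}]}}

```text
clock: 8.43
tool_pos: [0.4968, 0.159, 0.2872]
orientation: [0.031, 3.141, -0.0]
ft_force: [-3.7, -1.9, 15.8]
grip_width: 0.0436
grasp_force: 40.0
```

Request:
{"api": "drive_tool", "payload": {"motion": [{"translation": [0, 0, 0], "spin": 0, "claw": 60}, {"translation": [0, 0, 0], "spin": 0, "claw": 80}, {"translation": [0, 0, 0], "spin": 0, "claw": 100}, {"translation": [0, 0, 0], "spin": 0, "claw": 100}, {"translation": [0, 0, 0], "spin": 0, "claw": 100}]}}

```text
clock: 9.05
tool_pos: [0.4966, 0.1589, 0.2866]
orientation: [-0.031, -3.141, 0.0]
ft_force: [0.3, -1.7, 0.2]
grip_width: 0.0869
grasp_force: 0.0
```

Request:
{"api": "drive_tool", "payload": {"motion": [{"translation": [0, 0, 20], "spin": 0, "claw": 100}, {"translation": [0, 0, 60], "spin": 0, "claw": 100}, {"translation": [0, 0, 120], "spin": 0, "claw": 100}, {"translation": [0, 0, 180], "spin": 0, "claw": 100}, {"translation": [-60, 0, 200], "spin": 0, "claw": 100}]}}

```text
clock: 9.68
tool_pos: [0.4405, 0.1592, 0.4908]
orientation: [0.032, 3.132, 0.003]
ft_force: [-0.4, -0.1, -0.5]
grip_width: 0.0876
grasp_force: 0.0
```

Run:
```python
from h import *
from plant import bot
d=snap('side','side3');t=snap('top','top3');print(bot.get_state()['clock'])
a=cv2.resize(d['img'][130:250,220:340],None,fx=5,fy=5,interpolation=cv2.INTER_CUBIC);cv2.imwrite('pics/e.png',a[:,:,::-1])
A=cloud(d);m=(abs(A[...,0]-.496)<.03)&(abs(A[...,1]-.158)<.04)&(A[...,2]>.085)&(A[...,2]<.2)
for v in range(140,186,2):
    u=np.where(m[v])[0]
    if len(u): p=A[v,u];print(v,u.min(),u.max(),p.mean(0).round(4),p[:,2].max().round(4))
```

```text
9.775
156 262 265 [0.4965 0.1744 0.1496] 0.1501
158 263 265 [0.4961 0.161  0.1502] 0.1514
160 263 266 [0.4959 0.1492 0.1502] 0.1509
162 263 266 [0.4948 0.1417 0.1483] 0.151
164 263 266 [0.4946 0.1441 0.1418] 0.1472
166 263 266 [0.4943 0.1463 0.1354] 0.1407
168 263 267 [0.495  0.145  0.1304] 0.1359
170 264 267 [0.495  0.1358 0.1293] 0.1301
172 264 267 [0.4956 0.1478 0.1179] 0.1227
174 264 276 [0.5097 0.1737 0.0979] 0.117
176 254 276 [0.4956 0.1741 0.0937] 0.1128
178 254 277 [0.4954 0.1618 0.0941] 0.1083
180 254 278 [0.4955 0.1527 0.093 ] 0.1025
182 255 278 [0.4957 0.146  0.0906] 0.0957
184 255 278 [0.4944 0.1365 0.09  ] 0.0921
```

View pics/e.png

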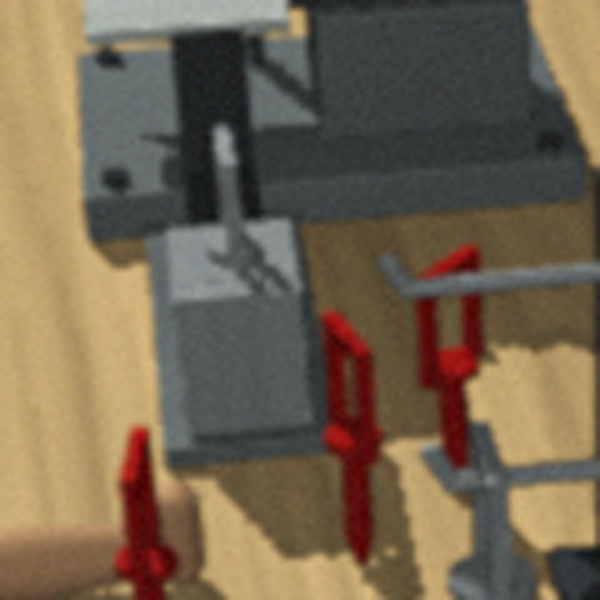

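The pin is seated: its loop top measures z = 0.150, which is the fork's 0.090 plus 60 mm. It stands upright with the collar on the fork (crop 240,255), and the stub still hangs on its hook.

```bash
python3 -c "
from plant import bot
print(bot.finish_job())"
```

```text
the job is handed in; nothing more can be done
None
```

The lock pin is pushed down through the fork and tongue with its collar on the fork and is released, the stub pin still hangs on its hook, and the job was handed in at about 9.8 s; no verdict came back.

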